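Find the hidden dowel hole of the router fixture with a locating pin

ROBOT

A 6-joint arm with a two-finger parallel gripper is mounted at the origin on the work surface. World frame = base frame: x ahead of the robot, y to its left, z up, the work surface at z = 0. Lengths are in mm, angles in rad, forces in N, time in s.
With the tool pointing down it reaches from about 375 to 900 mm from the base axis. Payload 3.1 kg.
Tool frame: the origin (TCP) lies midway between the tips of the shut fingers; the grasp point (between the pads) lies 19 mm behind it; x points along the fingers, z is the direction in which the jaws open and shut, and the axes are right-handed (so a half turn about x gives the same grasp; the last joint's range is limited). The gripper opens to 85 mm and grips with 20 to 120 N. Pads are 22 mm wide; open, the fingers measure 114 mm over their backs; the gripper's body (76 mm by 85 mm) begins 54 mm behind the grasp point. The pads swing forward as they close: fully open they stand 13 mm farther back than shut.
Start: joints at [1.048, 0.527, 1.433, -0, 1.181, -0.178], TCP at [211.214, 588.205, 231.31] pointing down, gripper open.
Joint ranges: [-3.08, 3.08], [-0.75, 2.2], [0.22, 2.44], [-1.43, 4.57], [0, 2.65], [-2.85, 2.85]. Speed limits (rad/s): [2.79, 2.79, 3.14, 3.14, 3.14, 3.14].

INTERFACE

Orientations are given as a rotation vector (axis times angle).
In Python, from station import arm gives the robot as it stands.
- The arm moves only by the tool send_rows, never from a script. Its argument "commands" is a list of rows, each a list of 4 numbers: the shift along the tool's x, y, z in cm, then the turn about the tool's x in rad. In form: [[x, y, z, spin], ...]. A call has exactly 5 rows; each row is the pose to reach, as a shift and turn from the pose commanded when the call began, along the tool's axes at that moment; what a row does not reach only later rows make up. A row lasts 1/12 s, in which the tool goes at most 41.7 mm and 7.16 degrees, less where a joint would pass 70% of its speed; a pose out of reach is approached as far as the arm can. A call with a gripper value outside its range is refused whole. "gripper" is the opening, from 0 (shut) to 1 (fully open), set as the call begins (left out, the last holds). The fingers move at their own pace and stop on an object; the grip force is fixed at half the most. Time passes only in rows, so rows that repeat a pose let the fingers close, or fill a call up. It gives the time, the measured TCP pose, the force and the opening at its end, in the units of the state.
- arm.get_obs(): the state, without advancing time (a new reading comes with each control period).
- arm.read_camera(name): name is "scene" or "top"; returns the picture (480x640x3 uint8, red, green, blue); there is no depth.
- arm.calibration(name): a dict with "fov_y" (degrees; the focal length in pixels is half the picture's height over the tangent of half this angle, whatever the lens; pixels are square), "cx", "cy" (the principal point, pixels), "cam_to_world" (4x4, takes a point from camera to world coordinates). Camera axes: x right, y up, looking along -z (the intrinsics and any distortion apply to the point x, -y, -z); pixel columns grow to the right and rows downward; lengths in mm; the calibration is good to about 2 mm. A picture is of the moment at which its call begins. calibration takes no time and is no camera call.
- arm.close_job(): hands the job in, once; it reports no verdict.
The state is a dict: "t": time; "joint_pos": joint angles; "qd": joint speeds; "joint_torque": joint torques, N m; "position": TCP position; "tcp_rot": TCP orientation; "contact_force": force on the tool from outside, world axes, zero at the start; "wrist_torque": the same for the moment, N m; "gripper_width": finger opening in mm.
Only numpy, scipy, OpenCV 4.12 (cv2) and the standard library are available. Lean on these libraries where they do the work, as an engineer would, in place of code of your own. Each camera call takes 0.05 s, during which the arm holds its last target.

TASK

Take the square-headed locating pin out of its wooden rack and touch its tip down on the bare face of the dark steel bar in the fixture, close to one of the two wooden end slats. Keeping the tip lightly on the bar (never lean hard on it, do not lift off), slide it along the bar's centre line until it drops into the blind hole, then push the pin fully home with its collar flat on the bar and let go. Leave the other plug in the rack and the things around the fixture alone.

Things in the scene. Friction and masses are not known exactly. Their poses are not given: they have to be found in the camera images.
- track: Fixture track fixed on the router bed: 90 mm wide (x), 250 mm long (y), two aluminium side rails and, in the channel between them, a 40 mm wide dark steel bar, all flush at 34 mm height. Origin: centre of the underside, z up. The bar's one blind hole is unmarked, 13.5 mm in diameter, 27 mm deep. The bar is finely ground: over 35 N of push on the track marks it.
- face_mid (a point): Middle of the bar's bare top face (34 mm above the work surface), axes as the track's. The bar was clamped at an unknown place along the channel: its hole lies on the centre line (x = 0), its centre anywhere from y = -26 to y = +26 mm. Do not carry the tip 5 to 40 mm above this stretch; slide it on the face.
- slat_end (a point): Middle of the inner upper edge of the +y wooden end slat, 65 mm along y from the face's middle. Such a slat, 60 mm long (y 65 to 125 mm) and 6 mm thick, lies across the track's top at each end, leaving 130 mm of the bar bare between them. Close to a slat means the tip 35 to 60 mm from the middle.
- pin: Steel locating pin, 65 mm tall, 0.11 to 0.22 kg, upright in the rack at the start. Origin at its tip, z up along it. From the tip: shank 12 mm in diameter, 24 mm long, the lowest 3 mm tapering to 7 mm; round collar, 26 mm across, from 24 to 29 mm; square head 20 x 20 mm from 29 to 65 mm (the grip), faces square to its x and y.
- pin_tip (a point): The centre of the pin's tip (the same point as the pin's origin).
- rack: Fixed brown wooden block, 170 (x) by 60 (y) by 32 mm high, origin under its centre. Two vertical holes, 15 mm in diameter, 28 mm deep, at x = -45 and +45 mm on its middle line; the pin stands in one, the spare plug in the other (either way round), each hanging by its collar, tip 8 mm above the work surface.
- spare: Steel plug with the same shank and collar as the pin but a low round head (30 mm diameter, 14 mm tall; 43 mm tall in all, origin at the tip). Bystander: leave it in the rack.
- blank: Loose light wooden blank 70 x 150 x 40 mm, origin under its centre. Bystander.
- wrench: Loose steel wrench lying flat near the robot, origin near its middle. Bystander.
- cup: Loose grey cup, 64 mm across, 70 mm high, origin under its centre. Bystander.
Not all that is in view belongs to the job. What is shaped like the rack but green or orange is not meant.

How it is judged:
By the outcome, as a careful person would: the job done as asked, in the order asked, and still so for the second after the job is handed in, with the robot touching nothing.
It also fails if it takes over 72 s, if anything falls off the work surface, if the arm or the gripper's body presses on something with over 40 N, if the wrist force passes 120 N, or if a joint passes its speed limit or range.

## Working session

There is one attempt and no reset: what is moved stays moved. The work goes in short steps, Python scripts to look and compute and a tool call to move; the robot and the scene stay as the last step left them, time stands still between calls to the robot, and variables do not carry over. Pictures are saved under pics/ and viewed, and the job is handed in when it is done.

Besides the shell and the picture viewer there is one more tool, called after "Call:" by a JSON object that holds its "fn" and its "kwargs". send_rows: Moves the arm, as the interface text tells. Its arguments: {"type":"object","properties":{"commands":{"type":"array"},"gripper":{"type":"number"}},"required":["commands"]}

```bash
ls; mkdir -p pics
python3 - <<'E'
from station import arm
import cv2, numpy as np
print(arm.get_obs())
for n in ("scene","top"):
    print(n, arm.calibration(n))
    cv2.imwrite(f"pics/{n}0.png", arm.read_camera(n)[:,:,::-1])
E
```

```text
pics
{'t': 0.0, 'joint_pos': array([ 1.04749101e+00,  5.28492320e-01,  1.43391851e+00, -1.80198638e-05,
        1.18136298e+00, -1.78554652e-01]), 'qd': array([-2.45280380e-03, -5.35717856e-04, -5.08209072e-04,  4.74063151e-05,
        6.29037468e-05, -1.49419803e-04]), 'joint_torque': array([-1.50765805e-03, -4.42337251e+01, -1.78027689e+01, -3.28770193e-04,
        8.58461164e-03,  1.46315591e-05]), 'position': array([210.87172611, 587.59120958, 230.31237757]), 'tcp_rot': array([-0.95265072,  1.35482125,  0.95110675]), 'contact_force': array([0.73596118, 0.41852142, 0.62691029]), 'wrist_torque': array([ 0.00993355, -0.01121839, -0.03062566]), 'gripper_width': 85.42174033792489}
scene {'fov_y': 48.136694757901274, 'cx': 320.31166814446397, 'cy': 235.88369388267108, 'cam_to_world': array([[-6.62594826e-01, -5.81128028e-01,  4.72502182e-01,
         1.10641820e+03],
       [ 7.48976966e-01, -5.13037360e-01,  4.19316314e-01,
         5.27890658e+02],
       [-1.26519031e-03,  6.31730071e-01,  7.75187408e-01,
         1.00077722e+03],
       [ 0.00000000e+00,  0.00000000e+00,  0.00000000e+00,
         1.00000000e+00]])}
top {'fov_y': 56.57879449207338, 'cx': 314.89739093707146, 'cy': 238.5169834703349, 'cam_to_world': array([[-3.56594339e-02,  9.74024986e-01, -2.23615142e-01,
         2.95463205e+02],
       [-9.99355462e-01, -3.56799014e-02,  3.95024505e-03,
         1.27651892e+01],
       [-4.13092882e-03,  2.23611877e-01,  9.74669515e-01,
         1.18167139e+03],
       [ 0.00000000e+00,  0.00000000e+00,  0.00000000e+00,
         1.00000000e+00]])}
```

View pics/scene0.png

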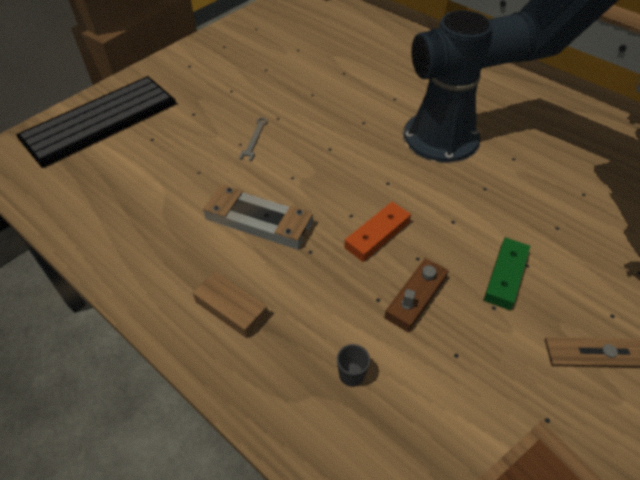

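View pics/top0.png

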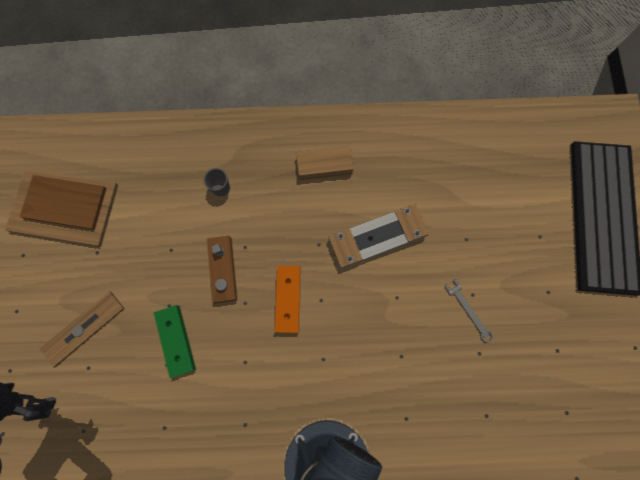

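Top view: brown rack around (221,270), with the pin (square head) near (216,250) and the spare near (221,285). The track is around (378,238) and the blank is at (324,163). The cup is at (217,182) and the wrench at (470,310). Next I'll zoom in.

Run:
```python
import cv2
a=cv2.imread("pics/top0.png"); s=cv2.imread("pics/scene0.png")
r=lambda i,x,y,w,h,k: cv2.resize(i[y:y+h,x:x+w],None,fx=k,fy=k,interpolation=cv2.INTER_CUBIC)
cv2.imwrite("pics/t_track.png",r(a,320,195,115,85,6))
cv2.imwrite("pics/t_rack.png",r(a,195,225,60,85,7))
cv2.imwrite("pics/s_track.png",r(s,195,175,130,80,6))
cv2.imwrite("pics/s_rack.png",r(s,375,250,85,85,7))
```

```text
(no output)
```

View pics/t_track.png

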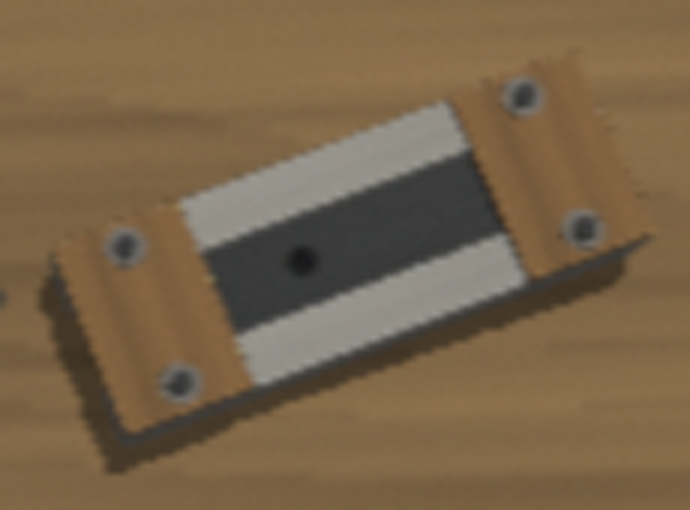

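View pics/t_rack.png

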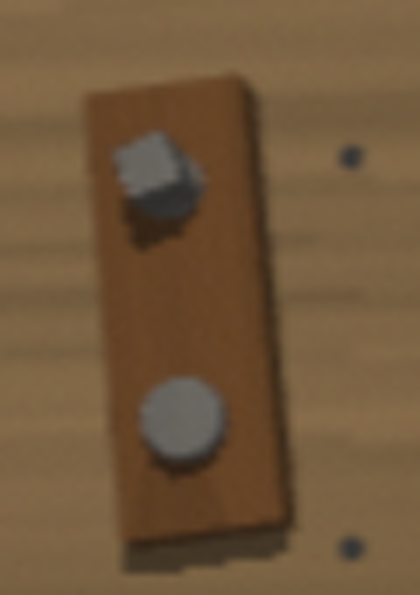

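View pics/s_track.png

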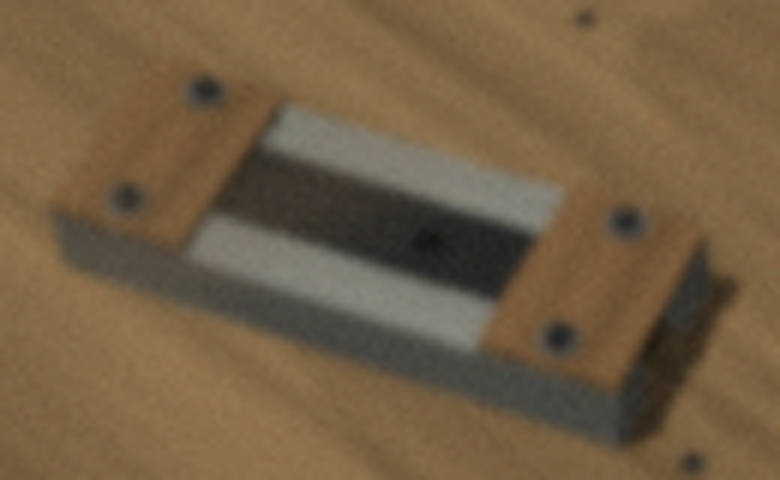

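View pics/s_rack.png

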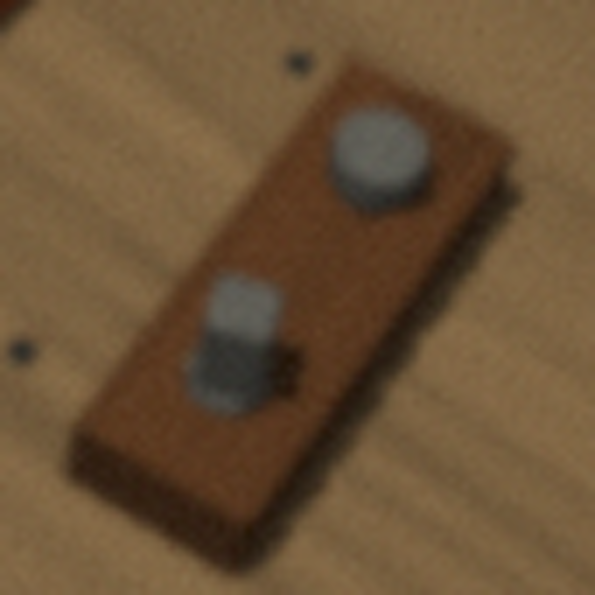

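The hole is visible at about (370.3,238.6) in the top view. Now I'll measure by mask, contour and ray.

```bash
cat > h.py <<'E'
import numpy as np, cv2
from station import arm
CAL={n:arm.calibration(n) for n in ("scene","top")}
def ray(n,uv):
    c=CAL[n]; f=240/np.tan(np.radians(c["fov_y"]/2)); uv=np.atleast_2d(uv).astype(float)
    d=np.stack([(uv[:,0]-c["cx"])/f,-(uv[:,1]-c["cy"])/f,-np.ones(len(uv))],1)
    M=np.array(c["cam_to_world"]); return M[:3,3], d@M[:3,:3].T
def onz(n,uv,z):
    o,d=ray(n,uv); return o+d*((z-o[2])/d[:,2])[:,None]
def tri(a,b):
    o1,d1=ray("scene",a);o2,d2=ray("top",b)
    A=[];B=[]
    for o,d in((o1,d1[0]),(o2,d2[0])):
        d=d/np.linalg.norm(d);P=np.eye(3)-np.outer(d,d);A.append(P);B.append(P@o)
    x=np.linalg.lstsq(np.vstack(A),np.hstack(B),rcond=None)[0]
    g=[np.linalg.norm(P@x-b) for P,b in zip(A,B)]
    return x,g
def proj(n,p):
    c=CAL[n]; f=240/np.tan(np.radians(c["fov_y"]/2)); M=np.array(c["cam_to_world"])
    q=(np.atleast_2d(p)-M[:3,3])@M[:3,:3]
    return np.stack([c["cx"]+f*q[:,0]/-q[:,2],c["cy"]-f*q[:,1]/-q[:,2]],1)
def up(img,x,y,w,h,k=8):
    # returns upsampled crop + function to full pixels
    r=cv2.resize(img[y:y+h,x:x+w],None,fx=k,fy=k,interpolation=cv2.INTER_CUBIC)
    return r, lambda p:(np.asarray(p,float)+.5)/k-.5+[x,y]
E
cat > m.py <<'E'
from h import *
im={n:cv2.imread(f"pics/{n}0.png") for n in("scene","top")}
# table dots
for n in im:
    g=cv2.cvtColor(im[n],cv2.COLOR_BGR2GRAY)
    m=((cv2.medianBlur(g,15).astype(int)-g)>30).astype(np.uint8)
    k,l,st,ce=cv2.connectedComponentsWithStats(m)
    c=[ce[i] for i in range(1,k) if 4<=st[i,4]<=30 and st[i,2]<8 and st[i,3]<8]
    P=onz(n,np.array(c),0)[:,:2]; print(n,"dots",np.round(P[np.lexsort((P[:,1],np.round(P[:,0]/40)))]).astype(int).tolist())
roi={"top":(325,198,108,76),"scene":(200,180,118,68)}
for n in im:
    r,f=up(im[n],*roi[n]); hsv=cv2.cvtColor(r,cv2.COLOR_BGR2HSV)
    m=((hsv[...,1]<55)&(hsv[...,2]>115)).astype(np.uint8)
    cs=[c for c in cv2.findContours(m,cv2.RETR_EXTERNAL,cv2.CHAIN_APPROX_NONE)[0] if cv2.contourArea(c)>3000]
    allp=[]
    for c in cs:
        p=onz(n,f(c[:,0,:]),34)[:,:2].astype(np.float32); rr=cv2.minAreaRect(p); allp.append(p)
        print(n,"rail",len(c),np.round(rr[0],1),np.round(rr[1],1),round(rr[2],2))
    rr=cv2.minAreaRect(np.vstack(allp)); print(n,"both",np.round(rr[0],1),np.round(rr[1],1),round(rr[2],2))
    # rack
roi={"top":(200,230,45,80),"scene":(380,255,72,78)}
for n in im:
    r,f=up(im[n],*roi[n]); hsv=cv2.cvtColor(r,cv2.COLOR_BGR2HSV)
    m=((hsv[...,1]<70)&(hsv[...,2]>75)).astype(np.uint8)
    cs=[c for c in cv2.findContours(m,cv2.RETR_EXTERNAL,cv2.CHAIN_APPROX_NONE)[0] if cv2.contourArea(c)>1500]
    for c in cs:
        rr=cv2.minAreaRect(c); px=f(rr[0])
        for z in (73,51):
            p=onz(n,f(c[:,0,:]),z)[:,:2].astype(np.float32); q=cv2.minAreaRect(p)
            print(n,"plug",np.round(px,1),z,np.round(q[0],1),np.round(q[1],1),round(q[2],1))
E
python3 m.py
```

```text
scene dots [[-783, -243], [-782, 207], [-387, -355], [-203, -214], [-168, 383], [-52, 401], [70, -72], [97, 401], [94, 571], [118, 584], [249, -199], [248, 1], [247, 201], [248, 601], [335, 74], [335, 678], [372, -856], [374, 430], [365, 644], [412, -336], [397, 0], [398, 200], [391, 375], [400, 401], [398, 522], [411, 533], [406, 595], [428, 69], [428, 548], [437, 557], [472, -106], [473, -65], [473, -50], [477, 53], [537, -293], [512, -131], [533, -121], [536, -84], [549, -602], [576, -239], [549, 1], [548, 201], [571, 239], [565, 296], [548, 401], [549, 601], [600, -271], [729, 34], [728, 49], [810, -736], [978, -480], [974, -256], [1003, -274]]
top dots [[-50, -602], [-5, -131], [58, -85], [60, 80], [99, -602], [99, -402], [99, -202], [79, -64], [99, 199], [99, 400], [101, 567], [119, 582], [114, 708], [146, 771], [214, 380], [215, 791], [250, -802], [249, -602], [249, -402], [250, -201], [249, -1], [249, 199], [249, 600], [249, 799], [280, -416], [268, 375], [363, 89], [357, 400], [399, -602], [399, -401], [415, -335], [401, -201], [400, -1], [399, 199], [405, 227], [399, 278], 
[... 438 characters left out ...]
scene rail 806 [ 530.3 -169. ] [ 22.9 124.4] 18.95
scene both [ 561.7 -157.6] [ 89.  125.9] 19.37
top rail 839 [ 532.  -170.4] [ 24.8 129.1] 19.14
top rail 838 [ 593.7 -149.6] [ 25.  130.2] 19.14
top both [ 563.  -160.2] [ 90.1 130.2] 19.14
scene plug [409.5 293.6] 73 [534.2 263.9] [19.6 19.3] 22.4
scene plug [409.5 293.6] 51 [520.6 257.7] [20.1 19.8] 22.4
scene plug [428.8 270.7] 73 [460.1 260.7] [26. 28.] 86.0
scene plug [428.8 270.7] 51 [444.8 254.4] [26.6 28.7] 86.0
top plug [220.6 284.1] 73 [441.8 247.5] [27.8 29. ] 26.8
top plug [220.6 284.1] 51 [444.7 252.1] [28.4 29.6] 26.8
top plug [217.  247.8] 73 [534.7 257.7] [22.  29.7] 6.5
top plug [217.  247.8] 51 [539.4 262.5] [22.4 30.3] 6.5
```

The bed's dot grid comes out at multiples of 150/200 mm to within 1–2 mm in both views, so the lens is fine and small offsets can be corrected. Next are the hole and the move numbers.

```bash
cat > m2.py <<'E'
from h import *
from scipy.spatial.transform import Rotation as R
im={n:cv2.imread(f"pics/{n}0.png") for n in("scene","top")}
OFF={"scene":np.array([1.2,-1.]),"top":np.array([0.3,1.])}
C=np.array([563,-159.]);a=np.radians(19.1);ex=np.array([np.cos(a),np.sin(a)]);ey=np.array([-ex[1],ex[0]])
roi={"top":(361,230,18,16),"scene":(258,206,18,16)}
for n in im:
    r,f=up(im[n],*roi[n]); g=cv2.GaussianBlur(cv2.cvtColor(r,cv2.COLOR_BGR2GRAY),(0,0),4).astype(float)
    y,x=np.unravel_index(g[20:-20,20:-20].argmin(),g[20:-20,20:-20].shape); 
    p=f([x+20,y+20]); w=onz(n,p,34)[0,:2]+OFF[n]; print(n,"hole",p.round(1),w.round(1),"track",((w-C)@ex).round(1),((w-C)@ey).round(1))
# top: head top face, rack outline
r,f=up(im["top"],200,230,45,80); g=cv2.cvtColor(r,cv2.COLOR_BGR2GRAY); hsv=cv2.cvtColor(r,cv2.COLOR_BGR2HSV)
for t in (100,108,116):
    m=((hsv[...,1]<70)&(g>t)).astype(np.uint8)
    for c in cv2.findContours(m,cv2.RETR_EXTERNAL,cv2.CHAIN_APPROX_NONE)[0]:
        if cv2.contourArea(c)>1200:
            p=onz("top",f(c[:,0,:]),73)[:,:2].astype(np.float32); q=cv2.minAreaRect(p); print(t,(np.array(q[0])+OFF["top"]).round(1),np.round(q[1],1),round(q[2],1))
m=((hsv[...,1]>125)&(hsv[...,0]<16)&(hsv[...,2]>70)).astype(np.uint8)
c=max(cv2.findContours(m,cv2.RETR_EXTERNAL,cv2.CHAIN_APPROX_NONE)[0],key=cv2.contourArea)
q=cv2.minAreaRect(onz("top",f(c[:,0,:]),32)[:,:2].astype(np.float32)); print("rack",(np.array(q[0])+OFF["top"]).round(1),np.round(q[1],1),round(q[2],1))
o=arm.get_obs(); M=R.from_rotvec(o["tcp_rot"]).as_matrix(); print(M.round(3)); print("jaw yaw",np.degrees(np.arctan2(M[1,2],M[0,2])))
E
python3 m2.py
```

```text
scene hole [266.6 214.3] [ 553.7 -137. ] track -1.6 23.8
top hole [369.8 237.2] [ 557.4 -135.9] track 2.2 23.6
100 [442.8 245.1] [24.5 16.4] 4.0
100 [534.1 263.2] [16.4 17.5] 23.9
rack [489.7 256.8] [172.4  66.2] 6.3
[[-0.001 -0.941  0.338]
 [-0.002  0.338  0.941]
 [-1.     0.    -0.002]]
jaw yaw 70.24481687060481
```

```bash
cat > go.py <<'E'
import sys
from h import *
from scipy.spatial.transform import Rotation as R
def go(x,y,z,yaw):
    o=arm.get_obs(); M=R.from_rotvec(o["tcp_rot"]).as_matrix()
    d=M.T@(np.array([x,y,z])-o["position"]); cy=np.degrees(np.arctan2(M[1,2],M[0,2]))
    s=-np.radians((yaw-cy+180)%360-180)
    print("t",round(o["t"],2),"pos",o["position"].round(1),"yaw",round(cy,1),"down",M[:,0].round(3),"F",o["contact_force"].round(1),"w",round(o["gripper_width"],1),"j6",o["joint_pos"][5].round(2))
    print("shift cm",(d/10).round(3),"spin",round(s,3))
if __name__=="__main__": go(*map(float,sys.argv[1:5]))
E
python3 go.py 534.8 263 130 113
```

```text
t 0.1 pos [210.9 587.6 230.4] yaw 70.2 down [-0.001 -0.002 -1.   ] F [-0.4 -0.5 -0.4] w 84.8 j6 -0.18
shift cm [ 10.065 -41.462 -19.586] spin -0.746
```

Call:
{"fn": "send_rows", "kwargs": {"commands": [[0,-3.2,-1.5,-0.1],[0,-6.6,-3.1,-0.2],[0,-10,-4.7,-0.3],[0,-13.4,-6.3,-0.4],[0,-16.8,-7.9,-0.5]], "gripper": 0.7}}

```text
t: 0.52
position: [343.2, 455.6, 230.9]
tcp_rot: [-1.327, 1.13, 1.327]
contact_force: [0.9, 0.5, -0.6]
gripper_width: 59.5
```

```bash
python3 go.py 534.8 263 130 113
```

```text
t 0.52 pos [343.2 455.6 230.9] yaw 99.2 down [-0.001 -0.001 -1.   ] F [ 0.9  0.5 -0.6] w 59.5 j6 -1.0
shift cm [ 10.087 -15.839 -22.077] spin -0.241
```

Call:
{"fn": "send_rows", "kwargs": {"commands": [[1,-2.2,-3.1,-0.05],[2,-4.4,-6.2,-0.1],[3,-6.6,-9.3,-0.15],[4,-8.8,-12.4,-0.2],[5,-11,-15.4,-0.24]]}}

```text
t: 0.93
position: [475.9, 320.2, 180.6]
tcp_rot: [-1.495, 0.995, 1.496]
contact_force: [0.1, 0.8, -0.4]
gripper_width: 59.6
```

```bash
python3 go.py 534.8 263 130 113
```

```text
t 0.93 pos [475.9 320.2 180.6] yaw 112.8 down [-0.001 -0.    -1.   ] F [ 0.1  0.8 -0.4] w 59.6 j6 -1.57
shift cm [ 5.054 -3.225 -7.555] spin -0.004
```

Call:
{"fn": "send_rows", "kwargs": {"commands": [[1,-1,-2.4,0],[2.2,-2,-4.8,0],[3.4,-3.22,-7.55,0],[4.5,-3.22,-7.55,0],[5,-3.22,-7.55,0]]}}

```text
t: 1.35
position: [534.0, 263.1, 129.3]
tcp_rot: [-1.491, 1.0, 1.494]
contact_force: [0.7, 0.6, -0.3]
gripper_width: 59.8
```

```bash
python3 - <<'E'
from h import *
for n in("scene","top"):
    i=arm.read_camera(n)[:,:,::-1]; cv2.imwrite(f"pics/{n}1.png",i)
    x,y=(360,200) if n=="scene" else (170,210)
    cv2.imwrite(f"pics/{n}1z.png",cv2.resize(i[y:y+120,x:x+110],None,fx=5,fy=5,interpolation=2))
E
python3 go.py 534.8 263 41 113
```

```text
t 1.45 pos [532.1 264.5 129.8] yaw 112.6 down [-0.004 -0.001 -1.   ] F [ 0.5 -0.2  0.8] w 59.6 j6 -1.69
shift cm [ 8.882 -0.229 -0.252] spin -0.006
```

View pics/scene1z.png

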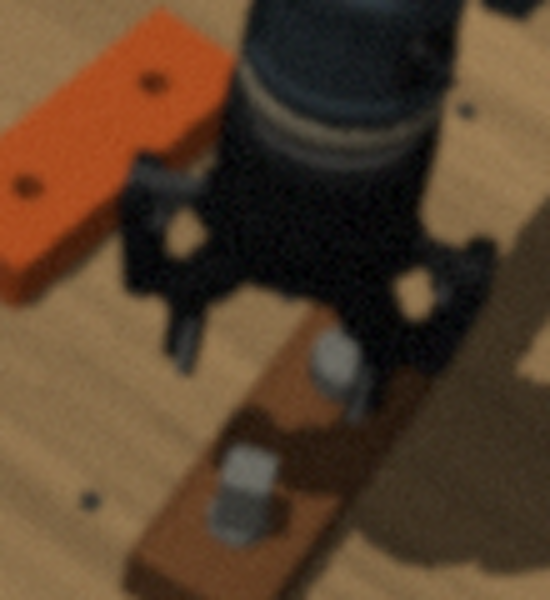

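View pics/top1z.png

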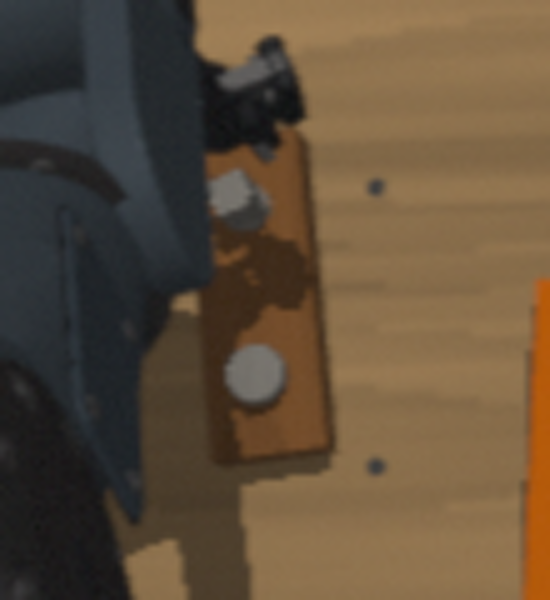

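Both views show the open fingers above and behind the pin head (scene crop fingertips ≈(185,365) and (360,410), head ≈(245,490)). The readings wobble a bit, so I'll let it settle.

Call:
{"fn": "send_rows", "kwargs": {"commands": [[0,0,0,0],[0,0,0,0],[0,0,0,0],[0,0,0,0],[0,0,0,0]]}}

```text
t: 1.87
position: [533.8, 265.2, 132.0]
tcp_rot: [-1.495, 0.994, 1.494]
contact_force: [-0.8, -0.9, 0.7]
gripper_width: 60.2
```

```bash
python3 go.py 534.8 263 41 113; python3 go.py 534.8 263 41 113
```

```text
t 1.87 pos [533.8 265.2 132. ] yaw 112.7 down [ 0.001  0.    -1.   ] F [-0.8 -0.9  0.7] w 60.2 j6 -1.69
shift cm [ 9.096e+00  5.000e-03 -2.420e-01] spin -0.005
t 1.87 pos [533.8 265.2 132. ] yaw 112.7 down [ 0.001  0.    -1.   ] F [-0.8 -0.9  0.7] w 60.2 j6 -1.69
shift cm [ 9.096e+00  5.000e-03 -2.420e-01] spin -0.005
```

```bash
cat > dr.py <<'E'
# dead-reckoned commanded pose: usage dr.py add x y z spin | to x y z yawdeg
import sys,json,os,numpy as np
S="dr.json"
s=json.load(open(S)) if os.path.exists(S) else [533.9,264.7,131.3,1.966]
x,y,z,w=s; Y=np.array([-np.sin(w),np.cos(w)]);Z=np.array([np.cos(w),np.sin(w)])
v=list(map(float,sys.argv[2:6]))
if sys.argv[1]=="add":
    p=np.array([x,y])+10*v[1]*Y+10*v[2]*Z; s=[p[0],p[1],z-10*v[0],w-v[3]]; json.dump(s,open(S,"w")); print("cmd",np.round(s[:3],2),"yaw",round(np.degrees(s[3]),2))
else:
    d=np.array(v[:2])-[x,y]; print("cmd",np.round(s[:3],2),"shift cm",round((z-v[2])/10,3),round(d@Y/10,3),round(d@Z/10,3),"spin",round(w-np.radians(v[3]),4))
E
python3 dr.py to 534.8 263 41 112.64
```

```text
cmd [533.9 264.7 131.3] shift cm 9.03 -0.018 -0.192 spin 0.0001
```

Call:
{"fn": "send_rows", "kwargs": {"commands": [[2,0,-0.19,0],[4,0,-0.19,0],[6,0,-0.19,0],[8,0,-0.19,0],[9,0,-0.19,0]]}}

```text
t: 2.28
position: [533.4, 262.7, 39.5]
tcp_rot: [-1.493, 0.998, 1.496]
contact_force: [-0.6, 0.5, -0.6]
gripper_width: 59.8
```

```bash
python3 dr.py add 9 0 -0.19 0
python3 - <<'E'
from h import *
for n in("scene",):
    i=arm.read_camera(n)[:,:,::-1]
    x,y=(360,200) if n=="scene" else (170,210)
    cv2.imwrite(f"pics/{n}2z.png",cv2.resize(i[y:y+120,x:x+110],None,fx=5,fy=5,interpolation=2))
E
```

```text
cmd [534.63 262.95  41.3 ] yaw 112.64
```

View pics/scene2z.png

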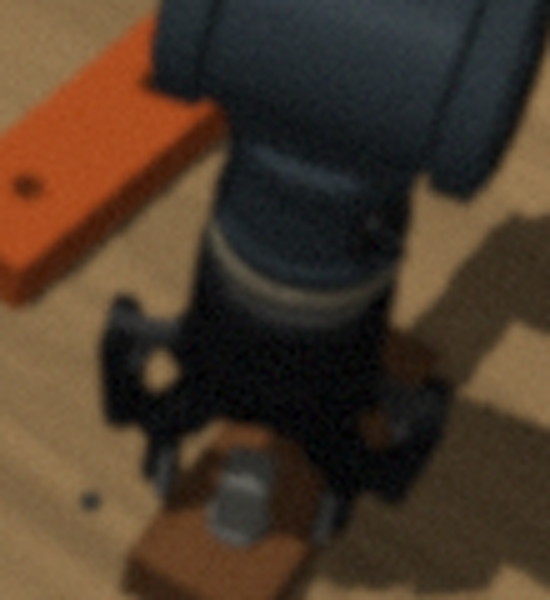

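The fingers (crop ≈(160,470) and (330,515)) straddle the head (≈(243,490)) evenly. Closing.

Call:
{"fn": "send_rows", "kwargs": {"commands": [[0,0,0,0],[0,0,0,0],[0,0,0,0],[0,0,0,0],[0,0,0,0]], "gripper": 0.0}}

```text
t: 2.75
position: [535.8, 263.2, 42.8]
tcp_rot: [-1.495, 0.993, 1.492]
contact_force: [-0.0, 0.4, 4.4]
gripper_width: 19.2
```

Call:
{"fn": "send_rows", "kwargs": {"commands": [[0,0,0,0],[0,0,0,0],[0,0,0,0],[0,0,0,0],[0,0,0,0]]}}

```text
t: 3.17
position: [535.8, 263.2, 42.8]
tcp_rot: [-1.495, 0.993, 1.492]
contact_force: [-0.4, -0.0, 5.8]
gripper_width: 19.2
```

```bash
python3 - <<'E'
from h import *
for n in("scene",):
    i=arm.read_camera(n)[:,:,::-1]
    x,y=(360,200) if n=="scene" else (170,210)
    cv2.imwrite(f"pics/{n}3z.png",cv2.resize(i[y:y+120,x:x+110],None,fx=5,fy=5,interpolation=2))
E
python3 go.py 534.8 263 41 113
```

```text
t 3.22 pos [535.8 263.2  42.8] yaw 112.6 down [ 0.003  0.001 -1.   ] F [-0.9 -0.1  7. ] w 19.2 j6 -1.7
shift cm [0.18  0.098 0.014] spin -0.006
```

View pics/scene3z.png

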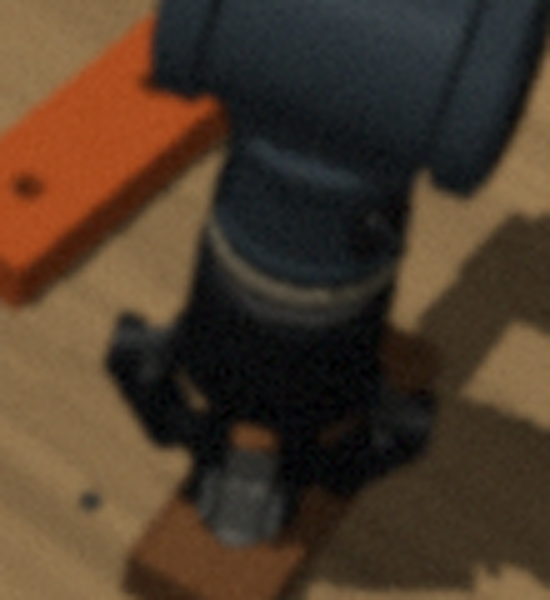

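The pin is gripped at 19.2 mm width. Lift.

Call:
{"fn": "send_rows", "kwargs": {"commands": [[-0.5,0,0,0],[-1.5,0,0,0],[-2.5,0,0,0],[-3.5,0,0,0],[-4.5,0,0,0]]}}

```text
t: 3.63
position: [534.2, 262.8, 87.4]
tcp_rot: [-1.494, 0.996, 1.495]
contact_force: [-0.6, -0.9, -2.6]
gripper_width: 19.1
```

Call:
{"fn": "send_rows", "kwargs": {"commands": [[-2,0,0,0],[-4,0,0,0],[-6,0,0,0],[-7,0,0,0],[-7,0,0,0]]}}

```text
t: 4.05
position: [536.2, 263.4, 159.5]
tcp_rot: [-1.497, 0.991, 1.49]
contact_force: [0.1, 0.5, -2.7]
gripper_width: 19.2
```

```bash
python3 dr.py add -11.5 0 0 0
python3 - <<'E'
from h import *
for n,x,y in(("scene",340,170),("top",170,210)):
    i=arm.read_camera(n)[:,:,::-1]; cv2.imwrite(f"pics/{n}4.png",i)
    cv2.imwrite(f"pics/{n}4z.png",cv2.resize(i[y:y+120,x:x+130],None,fx=5,fy=5,interpolation=2))
E
python3 go.py 534.8 263 156 113; python3 dr.py to 547.3 -113.6 156 109.1
```

```text
cmd [534.63 262.95 156.3 ] yaw 112.64
t 4.15 pos [534.3 262.8 156.5] yaw 112.6 down [-0. -0. -1.] F [-0.1  0.1 -2.2] w 19.4 j6 -1.7
shift cm [ 0.047 -0.057 -0.001] spin -0.006
cmd [534.63 262.95 156.3 ] shift cm 0.03 13.328 -35.24 spin 0.0618
```

View pics/scene4z.png

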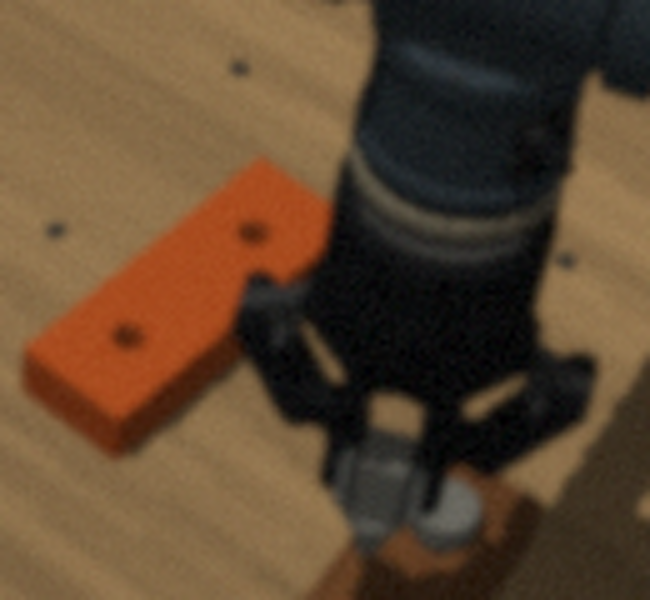

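View pics/top4z.png

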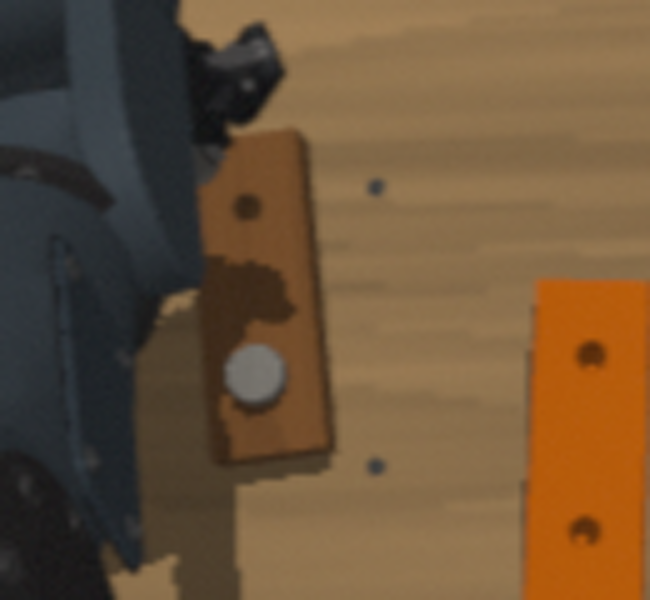

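The pin is held upright, clear of the rack. Its hole is empty at top crop (247,207) and the spare is still in place. Moving at height to above the touch point, 48 mm from the middle.

Call:
{"fn": "send_rows", "kwargs": {"commands": [[0,0.8,-2.1,0],[0,2.1,-5.6,0],[0,3.5,-9.2,0],[0,4.9,-12.9,0],[0,6.3,-16.6,0]]}}

```text
t: 4.57
position: [538.8, 84.1, 154.7]
tcp_rot: [-1.492, 0.997, 1.498]
contact_force: [0.7, 0.3, -2.7]
gripper_width: 18.7
```

Call:
{"fn": "send_rows", "kwargs": {"commands": [[0,1.4,-3.7,0.015],[0,2.8,-7.4,0.03],[0,4.2,-11.1,0.045],[0,5.5,-14.7,0.062],[0,6.4,-16.9,0.062]]}}

```text
t: 4.98
position: [545.9, -98.9, 154.8]
tcp_rot: [-1.447, 1.036, 1.45]
contact_force: [0.5, 0.4, -1.6]
gripper_width: 19.2
```

Call:
{"fn": "send_rows", "kwargs": {"commands": [[0,0.3,-0.8,0],[0,0.6,-1.5,0],[0,0.6,-1.7,0],[0,0.6,-1.7,0],[0,0.6,-1.7,0]]}}

```text
t: 5.4
position: [545.8, -111.7, 155.9]
tcp_rot: [-1.45, 1.032, 1.453]
contact_force: [-0.5, 0.4, -1.8]
gripper_width: 18.9
```

```bash
python3 dr.py add 0 12.7 -33.5 0.062;python3 dr.py add 0 0.6 -1.7 0
python3 - <<'E'
from h import *
for n,x,y in(("scene",190,120),("top",320,170)):
    i=arm.read_camera(n)[:,:,::-1]; cv2.imwrite(f"pics/{n}5.png",i)
    cv2.imwrite(f"pics/{n}5z.png",cv2.resize(i[y:y+120,x:x+130],None,fx=5,fy=5,interpolation=2))
i=cv2.imread("pics/top4.png"); r,f=up(i,211,243,18,17); g=cv2.GaussianBlur(cv2.cvtColor(r,6),(0,0),4)[20:-20,20:-20]
y,x=np.unravel_index(g.argmin(),g.shape); p=f([x+20,y+20]); print("rack hole",p,onz("top",p,32)+[0.3,1,0])
E
python3 go.py 547.3 -113.6 100 109.1; python3 dr.py to 547.3 -113.6 100 109.1
```

```text
cmd [546.39 -95.13 156.3 ] yaw 109.09
cmd [ 546.28 -113.15  156.3 ] yaw 109.09
rack hole [218.5625 249.8125] [[538.32525754 263.60644641  32.        ]]
t 5.5 pos [ 546.1 -111.7  156.2] yaw 109.2 down [-0.001  0.001 -1.   ] F [-0.9 -0.2 -2.1] w 18.8 j6 -2.31
shift cm [ 5.618 -0.053 -0.227] spin 0.002
cmd [ 546.28 -113.15  156.3 ] shift cm 5.63 -0.081 -0.075 spin -0.0002
```

View pics/scene5z.png

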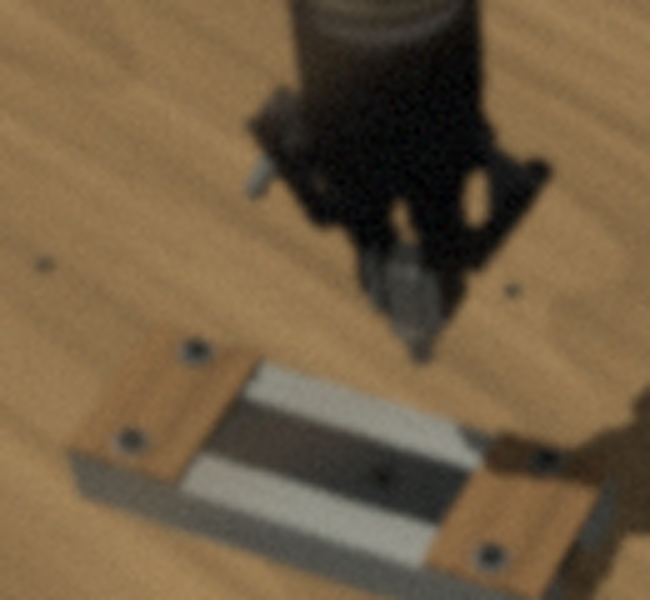

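View pics/top5z.png

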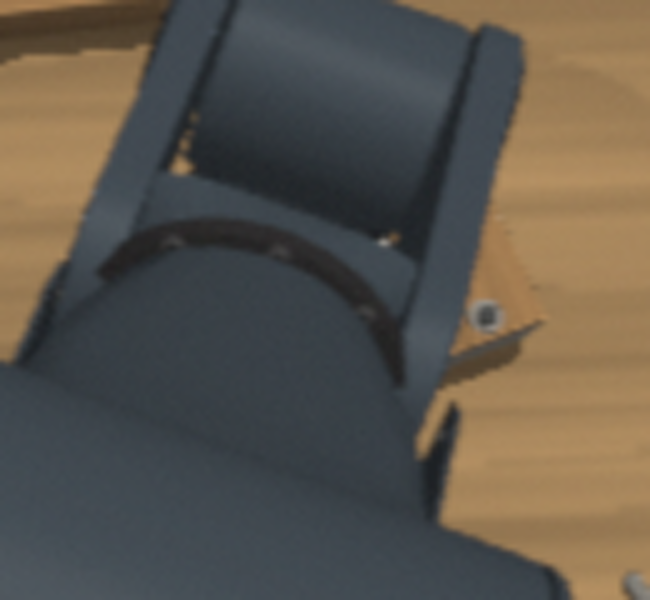

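Run:
```python
from h import *
T=np.array([546.28-1.2,-113.15+1.0,0])
for z in (119,123,127): print(z,proj("scene",T+[0,0,z]),"collar low",proj("scene",T+[0,0,z+24]),"head top",proj("scene",T+[0,0,z+65]))
i=cv2.imread("pics/scene5.png")[150:205,245:300]; cv2.imwrite("pics/z5.png",cv2.resize(i,None,fx=10,fy=10,interpolation=2))
```

```text
119 [[273.37573394 192.82877396]] collar low [[272.63355861 185.36338688]] head top [[271.31092193 172.05925989]]
123 [[273.25361768 191.60043189]] collar low [[272.50761684 184.09656477]] head top [[271.17801602 170.72238704]]
127 [[273.13087603 190.36579927]] collar low [[272.38102003 182.82315381]] head top [[271.04439993 169.3783706 ]]
```

View pics/z5.png

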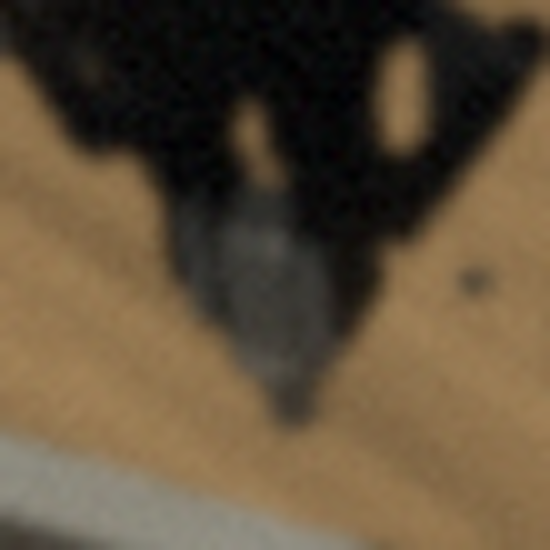

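The tip sits at full-image (273.5,192.0) against a predicted (273.3,191.6), so the grasp offset is as assumed. Descending near the slat.

Call:
{"fn": "send_rows", "kwargs": {"commands": [[1.5,-0.08,-0.07,0],[3.5,-0.08,-0.07,0],[5.5,-0.08,-0.07,0],[7,-0.08,-0.07,0],[7.5,-0.08,-0.07,0]]}}

```text
t: 5.92
position: [545.9, -111.9, 79.3]
tcp_rot: [-1.448, 1.033, 1.455]
contact_force: [0.5, 0.7, -2.4]
gripper_width: 19.2
```

Call:
{"fn": "send_rows", "kwargs": {"commands": [[0.2,0,0,0],[0.4,0,0,0],[0.6,0,0,0],[0.8,0,0,0],[0.9,0,0,0]]}}

```text
t: 6.33
position: [547.7, -113.7, 72.9]
tcp_rot: [-1.451, 1.032, 1.449]
contact_force: [-0.7, 0.9, -1.2]
gripper_width: 19.2
```

```bash
python3 dr.py add 8.4 -0.08 -0.07 0
python3 - <<'E'
from h import *
for n,x,y in(("scene",210,160),):
    i=arm.read_camera(n)[:,:,::-1]; cv2.imwrite(f"pics/{n}6.png",i)
    cv2.imwrite(f"pics/{n}6z.png",cv2.resize(i[y:y+80,x:x+100],None,fx=7,fy=7,interpolation=2))
E
python3 go.py 547.3 -113.6 67 109.1
```

```text
cmd [ 547.27 -113.55   72.3 ] yaw 109.09
t 6.38 pos [ 547.5 -113.7   72.6] yaw 109.1 down [ 0.001 -0.    -1.   ] F [-0.2  0.7 -2.2] w 19.2 j6 -2.31
shift cm [0.565 0.015 0.016] spin -0.0
```

View pics/scene6z.png

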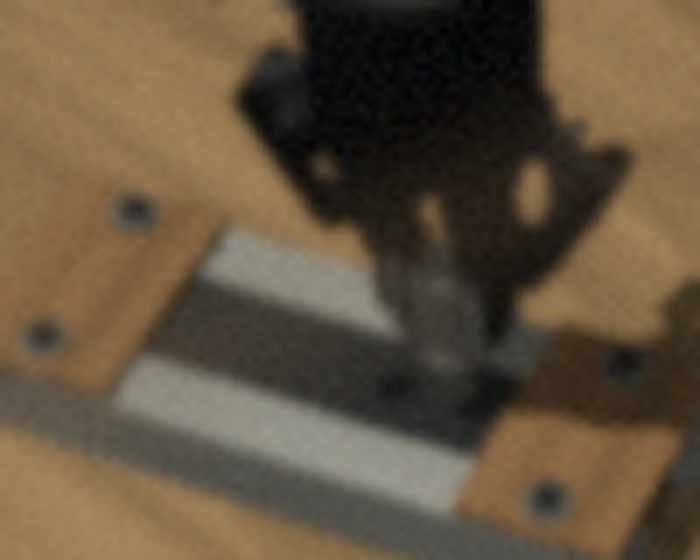

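The tip is just above the bar beside the lower-right slat, crop ≈(470,405); the hole shows at (397,387). Final approach in small steps.

Call:
{"fn": "send_rows", "kwargs": {"commands": [[0.05,0,0,0],[0.1,0,0,0],[0.15,0,0,0],[0.2,0,0,0],[0.25,0,0,0]]}}

```text
t: 6.8
position: [547.3, -113.7, 69.8]
tcp_rot: [-1.45, 1.033, 1.45]
contact_force: [0.1, -0.3, -2.8]
gripper_width: 19.0
```

Call:
{"fn": "send_rows", "kwargs": {"commands": [[0.02,0,0,0],[0.04,0,0,0],[0.06,0,0,0],[0.08,0,0,0],[0.1,0,0,0]]}}

```text
t: 7.22
position: [547.3, -113.6, 68.8]
tcp_rot: [-1.45, 1.033, 1.45]
contact_force: [-0.5, 0.5, 0.0]
gripper_width: 19.0
```

Call:
{"fn": "send_rows", "kwargs": {"commands": [[0.01,0,0,0],[0.02,0,0,0],[0.03,0,0,0],[0.04,0,0,0],[0.05,0,0,0]]}}

```text
t: 7.63
position: [547.3, -113.6, 68.7]
tcp_rot: [-1.45, 1.033, 1.45]
contact_force: [-1.2, 0.8, 3.4]
gripper_width: 19.2
```

Contact: about 5–6 N net at commanded z 68.3. Sliding along −y of the track (tool −z).

Call:
{"fn": "send_rows", "kwargs": {"commands": [[0.02,0,-0.05,0],[0.02,0,-0.15,0],[0.02,0,-0.25,0],[0.02,0,-0.35,0],[0.02,0,-0.45,0]]}}

```text
t: 8.05
position: [547.8, -115.9, 68.6]
tcp_rot: [-1.446, 1.032, 1.452]
contact_force: [-0.9, 5.0, 7.0]
gripper_width: 19.0
```

```bash
python3 dr.py add 0.42 0 -0.45 0; python3 go.py 547.3 -113.6 67 109.1
```

```text
cmd [ 548.74 -117.81   68.1 ] yaw 109.09
t 8.05 pos [ 547.8 -115.9   68.6] yaw 109.0 down [-0.002  0.003 -1.   ] F [-0.9  5.   7. ] w 19.0 j6 -2.31
shift cm [ 0.164 -0.031  0.234] spin -0.001
```

Call:
{"fn": "send_rows", "kwargs": {"commands": [[0,0,-0.1,0],[0,0,-0.2,0],[0,0,-0.3,0],[0,0,-0.4,0],[0,0,-0.5,0]]}}

```text
t: 8.47
position: [549.2, -120.5, 68.6]
tcp_rot: [-1.445, 1.032, 1.453]
contact_force: [-1.3, 5.1, 8.1]
gripper_width: 19.1
```

```bash
python3 dr.py add 0 0 -0.5 0; python3 go.py 547.3 -113.6 67 109.1
```

```text
cmd [ 550.38 -122.53   68.1 ] yaw 109.09
t 8.47 pos [ 549.2 -120.5   68.6] yaw 109.0 down [-0.003  0.004 -1.   ] F [-1.3  5.1  8.1] w 19.1 j6 -2.32
shift cm [ 0.166 -0.048  0.708] spin -0.001
```

Call:
{"fn": "send_rows", "kwargs": {"commands": [[0,0,-0.1,0],[0,0,-0.2,0],[0,0,-0.3,0],[0,0,-0.4,0],[0,0,-0.5,0]]}}

```text
t: 8.88
position: [550.7, -125.1, 68.6]
tcp_rot: [-1.445, 1.032, 1.453]
contact_force: [-1.7, 5.7, 7.3]
gripper_width: 19.2
```

Call:
{"fn": "send_rows", "kwargs": {"commands": [[0,0,-0.05,0],[0,0,-0.1,0],[0,0,-0.15,0],[0,0,-0.2,0],[0,0,-0.25,0]]}}

```text
t: 9.3
position: [551.5, -127.5, 68.6]
tcp_rot: [-1.445, 1.032, 1.453]
contact_force: [-2.3, 5.8, 8.2]
gripper_width: 18.7
```

```bash
python3 dr.py add 0 0 -0.75 0; python3 go.py 547.3 -113.6 67 109.1
```

```text
cmd [ 552.83 -129.62   68.1 ] yaw 109.09
t 9.3 pos [ 551.5 -127.5   68.6] yaw 109.0 down [-0.003  0.004 -1.   ] F [-2.3  5.8  8.2] w 18.7 j6 -2.33
shift cm [ 0.169 -0.053  1.446] spin -0.001
```

Call:
{"fn": "send_rows", "kwargs": {"commands": [[0,0,-0.05,0],[0,0,-0.1,0],[0,0,-0.15,0],[0,0,-0.2,0],[0,0,-0.25,0]]}}

```text
t: 9.72
position: [552.4, -130.0, 68.5]
tcp_rot: [-1.446, 1.032, 1.453]
contact_force: [-1.9, 4.6, 7.7]
gripper_width: 19.2
```

Call:
{"fn": "send_rows", "kwargs": {"commands": [[0,0,-0.04,0],[0,0,-0.08,0],[0,0,-0.12,0],[0,0,-0.16,0],[0,0,-0.2,0]]}}

```text
t: 10.13
position: [553.6, -133.0, 68.2]
tcp_rot: [-1.449, 1.032, 1.452]
contact_force: [-0.2, 0.2, 0.2]
gripper_width: 18.9
```

Call:
{"fn": "send_rows", "kwargs": {"commands": [[0,0,-0.04,0],[0,0,-0.08,0],[0,0,-0.12,0],[0,0,-0.16,0],[0,0,-0.2,0]]}}

```text
t: 10.55
position: [555.0, -136.1, 67.8]
tcp_rot: [-1.45, 1.033, 1.45]
contact_force: [0.8, -0.6, -1.6]
gripper_width: 19.1
```

```bash
python3 dr.py add 0 0 -0.65 0; python3 go.py 547.3 -113.6 67 109.1
```

```text
cmd [ 554.96 -135.76   68.1 ] yaw 109.09
t 10.55 pos [ 555.  -136.1   67.8] yaw 109.1 down [-0. -0. -1.] F [ 0.8 -0.6 -1.6] w 19.1 j6 -2.34
shift cm [ 0.082 -0.007  2.383] spin -0.0
```

The force vanished and z dropped: the tip is in the hole. Lowering gently.

Call:
{"fn": "send_rows", "kwargs": {"commands": [[0.03,0,-0.02,0],[0.06,0,-0.04,0],[0.09,0,-0.05,0],[0.12,0,-0.05,0],[0.15,0,-0.05,0]]}}

```text
t: 10.97
position: [555.1, -136.3, 66.6]
tcp_rot: [-1.45, 1.033, 1.45]
contact_force: [-1.1, -0.2, -2.6]
gripper_width: 19.5
```

Call:
{"fn": "send_rows", "kwargs": {"commands": [[0.03,0,0,0],[0.06,0,0,0],[0.09,0,0,0],[0.12,0,0,0],[0.15,0,0,0]]}}

```text
t: 11.38
position: [555.2, -136.3, 65.4]
tcp_rot: [-1.45, 1.033, 1.45]
contact_force: [0.1, 1.2, -0.0]
gripper_width: 19.1
```

```bash
python3 dr.py add 0.3 0 -0.05 0; python3 go.py 547.3 -113.6 67 109.1
```

```text
cmd [ 555.12 -136.23   65.1 ] yaw 109.09
t 11.38 pos [ 555.2 -136.3   65.4] yaw 109.1 down [ 0. -0. -1.] F [ 0.1  1.2 -0. ] w 19.1 j6 -2.34
shift cm [-0.163  0.009  2.402] spin -0.0
```

Call:
{"fn": "send_rows", "kwargs": {"commands": [[0.02,0,0,0],[0.04,0,0,0],[0.06,0,0,0],[0.08,0,0,0],[0.1,0,0,0]]}}

```text
t: 11.8
position: [555.4, -136.1, 64.2]
tcp_rot: [-1.45, 1.032, 1.45]
contact_force: [0.5, 1.6, -0.3]
gripper_width: 19.1
```

Call:
{"fn": "send_rows", "kwargs": {"commands": [[0,0,0,0],[0,0,0,0],[0,0,0,0],[0,0,0,0],[0,0,0,0]]}}

```text
t: 12.22
position: [555.4, -136.2, 64.2]
tcp_rot: [-1.45, 1.032, 1.45]
contact_force: [2.1, 3.0, -0.6]
gripper_width: 19.0
```

```bash
python3 dr.py add 0.1 0 0 0
python3 - <<'E'
from h import *
from scipy.spatial.transform import Rotation as R
L=[];T=[]
for k in range(3):
    arm.read_camera("scene"); o=arm.get_obs(); L.append(o["contact_force"]);T.append(o["wrist_torque"])
F=np.mean(L,0);c,s=np.cos(np.radians(19.1)),np.sin(np.radians(19.1))
print(F.round(2),"track x,y",(F[0]*c+F[1]*s).round(2),(-F[0]*s+F[1]*c).round(2),np.mean(T,0).round(3),o["position"].round(1))
E
```

```text
cmd [ 555.12 -136.23   64.1 ] yaw 109.09
[ 2.29  2.51 -1.36] track x,y 2.98 1.62 [ 0.488 -0.456  0.   ] [ 555.3 -136.2   64.1]
```

Wall contact: about 3 N in track +x and 1.6 N in +y. I'll yield that way (tool −y, +z) and continue down.

Call:
{"fn": "send_rows", "kwargs": {"commands": [[0,-0.04,0.02,0],[0,-0.08,0.04,0],[0.05,-0.08,0.04,0],[0.1,-0.08,0.04,0],[0.15,-0.08,0.04,0]]}}

```text
t: 12.78
position: [555.4, -135.8, 62.5]
tcp_rot: [-1.45, 1.033, 1.451]
contact_force: [0.4, 0.8, -1.9]
gripper_width: 19.3
```

```bash
cat > ff.py <<'E'
from h import *
L=[];T=[]
for k in range(3):
    arm.read_camera("scene"); o=arm.get_obs(); L.append(o["contact_force"]);T.append(o["wrist_torque"])
F=np.mean(L,0);c,s=np.cos(np.radians(19.1)),np.sin(np.radians(19.1))
print("F",F.round(2),"tool y,z",(-F[0]*c-F[1]*s).round(2),(-F[0]*s+F[1]*c).round(2),"T",np.mean(T,0).round(3),o["position"].round(1),round(o["t"],2))
E
python3 dr.py add 0.15 -0.08 0.04 0; python3 ff.py
```

```text
cmd [ 555.74 -135.59   62.6 ] yaw 109.09
F [ 0.06  0.44 -2.16] tool y,z -0.2 0.4 T [ 0.005 -0.098  0.009] [ 555.4 -135.8   62.4] 12.93
```

Free again, now 6.4 mm deep. Pushing on.

Call:
{"fn": "send_rows", "kwargs": {"commands": [[0.1,0,0,0],[0.2,0,0,0],[0.3,0,0,0],[0.4,0,0,0],[0.5,0,0,0]]}}

```text
t: 13.35
position: [555.6, -135.6, 57.4]
tcp_rot: [-1.45, 1.033, 1.451]
contact_force: [0.2, -0.6, -2.0]
gripper_width: 19.1
```

Call:
{"fn": "send_rows", "kwargs": {"commands": [[0.1,0,0,0],[0.2,0,0,0],[0.3,0,0,0],[0.4,0,0,0],[0.5,0,0,0]]}}

```text
t: 13.77
position: [555.7, -135.6, 52.5]
tcp_rot: [-1.45, 1.033, 1.45]
contact_force: [-0.5, 0.1, -1.1]
gripper_width: 19.0
```

```bash
python3 dr.py add 1 0 0 0; python3 ff.py
```

```text
cmd [ 555.74 -135.59   52.6 ] yaw 109.09
F [-0.38  0.18 -2.04] tool y,z 0.3 0.29 T [ 0.009 -0.013 -0.001] [ 555.7 -135.6   52.5] 13.92
```

Call:
{"fn": "send_rows", "kwargs": {"commands": [[0.1,0,0,0],[0.2,0,0,0],[0.3,0,0,0],[0.4,0,0,0],[0.5,0,0,0]]}}

```text
t: 14.33
position: [555.7, -135.6, 47.5]
tcp_rot: [-1.45, 1.033, 1.45]
contact_force: [0.1, -0.0, -2.2]
gripper_width: 19.2
```

Call:
{"fn": "send_rows", "kwargs": {"commands": [[0.04,0,0,0],[0.08,0,0,0],[0.12,0,0,0],[0.16,0,0,0],[0.2,0,0,0]]}}

```text
t: 14.75
position: [555.8, -135.7, 45.6]
tcp_rot: [-1.45, 1.033, 1.45]
contact_force: [1.0, 0.3, -2.5]
gripper_width: 19.1
```

```bash
python3 dr.py add 0.7 0 0 0; python3 ff.py
```

```text
cmd [ 555.74 -135.59   45.6 ] yaw 109.09
F [-0.01  0.31 -1.7 ] tool y,z -0.09 0.3 T [ 0.019  0.002 -0.   ] [ 555.7 -135.7   45.6] 14.9
```

Call:
{"fn": "send_rows", "kwargs": {"commands": [[0.02,0,0,0],[0.04,0,0,0],[0.06,0,0,0],[0.08,0,0,0],[0.1,0,0,0]]}}

```text
t: 15.32
position: [555.8, -135.7, 44.8]
tcp_rot: [-1.45, 1.033, 1.45]
contact_force: [-0.2, 1.2, 1.4]
gripper_width: 19.1
```

Call:
{"fn": "send_rows", "kwargs": {"commands": [[0.01,0,0,0],[0.02,0,0,0],[0.03,0,0,0],[0.04,0,0,0],[0.05,0,0,0]]}}

```text
t: 15.73
position: [555.8, -135.7, 44.8]
tcp_rot: [-1.451, 1.033, 1.45]
contact_force: [-2.5, 1.2, 6.8]
gripper_width: 19.3
```

```bash
python3 dr.py add 0.15 0 0 0; python3 ff.py
```

```text
cmd [ 555.74 -135.59   44.1 ] yaw 109.09
F [-1.7   0.8   5.99] tool y,z 1.35 1.32 T [ 0.101  0.293 -0.016] [ 555.8 -135.7   44.8] 15.88
```

Seated at z≈44.9, exactly 24 mm below the face contact. A slightly firmer press, then relax and release with a small opening.

Call:
{"fn": "send_rows", "kwargs": {"commands": [[0.02,0,0,0],[0.04,0,0,0],[0.06,0,0,0],[0.06,0,0,0],[0.06,0,0,0]]}}

```text
t: 16.3
position: [555.7, -135.7, 44.8]
tcp_rot: [-1.451, 1.033, 1.45]
contact_force: [-2.6, 0.1, 10.1]
gripper_width: 18.8
```

Call:
{"fn": "send_rows", "kwargs": {"commands": [[-0.02,0,0,0],[-0.04,0,0,0],[-0.08,0,0,0],[-0.1,0,0,0],[-0.1,0,0,0]]}}

```text
t: 16.72
position: [555.7, -135.6, 44.8]
tcp_rot: [-1.45, 1.033, 1.45]
contact_force: [-1.4, 0.7, 6.6]
gripper_width: 19.4
```

Call:
{"fn": "send_rows", "kwargs": {"commands": [[0,0,0,0],[0,0,0,0],[0,0,0,0],[0,0,0,0],[0,0,0,0]], "gripper": 0.5}}

```text
t: 17.13
position: [555.8, -135.7, 44.3]
tcp_rot: [-1.45, 1.033, 1.45]
contact_force: [-0.7, 0.1, 0.5]
gripper_width: 42.7
```

```bash
python3 dr.py add -0.04 0 0 0; python3 ff.py
python3 - <<'E'
from h import *
for n,x,y in(("scene",210,160),):
    i=arm.read_camera(n)[:,:,::-1]; cv2.imwrite(f"pics/{n}7.png",i)
    cv2.imwrite(f"pics/{n}7z.png",cv2.resize(i[y:y+80,x:x+100],None,fx=7,fy=7,interpolation=2))
E
```

```text
cmd [ 555.74 -135.59   44.5 ] yaw 109.09
F [-0.35 -0.33 -0.01] tool y,z 0.44 -0.2 T [-0.009  0.01  -0.017] [ 555.8 -135.7   44.4] 17.28
```

View pics/scene7z.png

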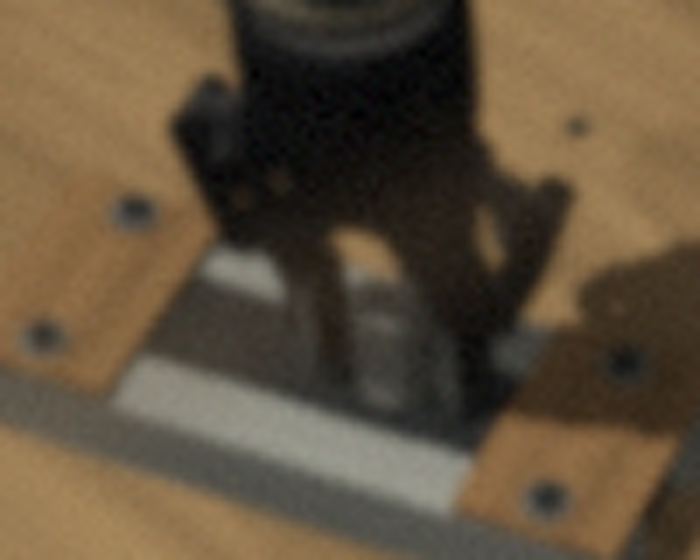

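Released: the fingers are apart, crop ≈(330,340) and (480,370), and the force is about 0. Retreating straight up, then aside for a look.

Call:
{"fn": "send_rows", "kwargs": {"commands": [[-0.4,0,0,0],[-1,0,0,0],[-2,0,0,0],[-3.5,0,0,0],[-5,0,0,0]]}}

```text
t: 17.75
position: [555.7, -135.6, 95.7]
tcp_rot: [-1.45, 1.033, 1.45]
contact_force: [0.7, 0.2, 0.5]
gripper_width: 42.7
```

Call:
{"fn": "send_rows", "kwargs": {"commands": [[-2,0,0,0],[-4.5,0,0,0],[-7,0,0,0],[-9,0,0,0],[-10,0,0,0]]}}

```text
t: 18.17
position: [557.1, -136.2, 198.5]
tcp_rot: [-1.455, 1.031, 1.445]
contact_force: [-0.1, -1.2, 0.1]
gripper_width: 43.0
```

Call:
{"fn": "send_rows", "kwargs": {"commands": [[0,0,3,0],[0,0,7,0],[0,0,11,0],[0,0,15,0],[0,0,18,0]]}}

```text
t: 18.58
position: [494.6, 36.9, 194.6]
tcp_rot: [-1.449, 1.033, 1.452]
contact_force: [0.8, -0.3, 0.6]
gripper_width: 42.7
```

Call:
{"fn": "send_rows", "kwargs": {"commands": [[0,0,2,0],[0,0,4,0],[0,0,5,0],[0,0,5,0],[0,0,5,0]]}}

```text
t: 19.0
position: [480.7, 81.6, 194.7]
tcp_rot: [-1.452, 1.032, 1.45]
contact_force: [-0.7, 0.0, -0.3]
gripper_width: 42.9
```

Run:
```python
from h import *
for n,x,y in(("scene",200,170),("top",325,195)):
    i=arm.read_camera(n)[:,:,::-1]; cv2.imwrite(f"pics/{n}8.png",i)
    cv2.imwrite(f"pics/{n}8z.png",cv2.resize(i[y:y+85,x:x+115],None,fx=6,fy=6,interpolation=2))
print(arm.get_obs()["contact_force"].round(1),arm.get_obs()["t"])
P=np.array([555.74,-135.59])
print("pred head top scene",proj("scene",[*(P-[1.2,-1]),75]),"top",proj("top",[*(P-[.3,1]),75]))
print("if not home (+24)",proj("scene",[*(P-[1.2,-1]),99]))
```

```text
[ 0.1  1.5 -0.2] 19.1
pred head top scene [[264.98842236 203.48361717]] top [[371.57496883 234.16971034]]
if not home (+24) [[264.14357938 196.41394407]]
```

View pics/scene8z.png

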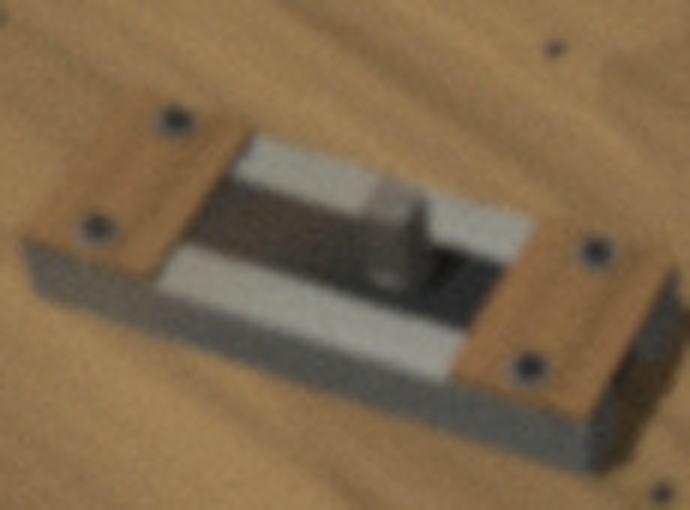

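View pics/top8z.png

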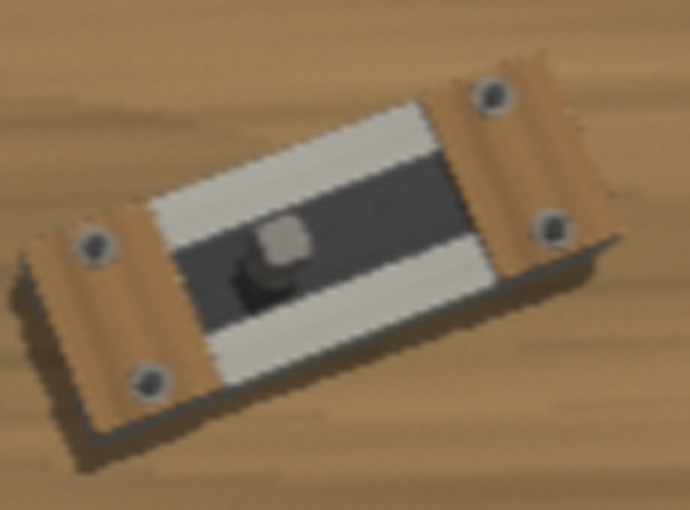

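View pics/top8.png

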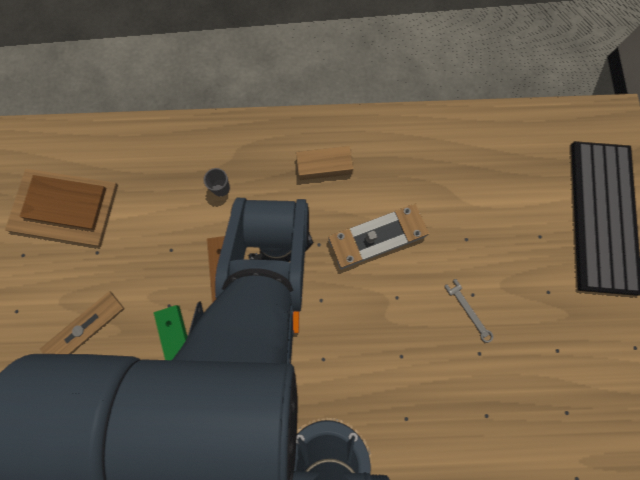

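The pin stands upright in the bar. Head top in the scene view is (265.8,203) against (265.0,203.5) predicted for fully home. In the top view it is (372.5,235) against (371.6,234.2). The cup, blank and wrench have not moved. Handing in.

```bash
python3 -c "
from station import arm
print(arm.close_job())"
```

```text
the job is handed in; nothing more can be done
None
```

The pin is fully home in the blind hole and released, and I handed the job in at about 19 s on the robot's clock.

- **Touch and slide:** I took the pin from the rack and touched its tip down on the bar about 48 mm from the middle, by the +y slat. The slide kept about 9–10 N net downward push and dropped into the hole at y ≈ 24 mm.
- **Insertion:** The pin caught lightly on the hole wall (about 3 N), so I shifted it about 0.8 mm sideways. It then went down freely until the collar stopped it 24 mm below the point where the tip first touched, which is the full shank length. I pressed to about 12 N net before letting go.
- **Last checks:** The head shows within about 1 pixel of its predicted fully-home position in both views, upright, with the robot clear. In the last top view the cup, blank and wrench are where they started. The arm hid the spare's end of the rack in that view. I last saw the spare in place after lifting the pin.
- **Disagreements:** Position readings wobbled 1–2 mm during free moves. Before the slide, the two cameras put the hole at +2 and −2 mm across the bar; the average was right.

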